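# Present the snap studs on the parts carousel

## Robot

A 6-joint arm with a two-finger parallel gripper is mounted at the origin on a cart in front of the work surface, level with it; the furniture and walls round the work are solid. World frame = base frame: x ahead of the robot, y to its left, z up, the work surface at z = 0. Lengths are in m, angles in rad, forces in N, time in s.
With the tool pointing down it reaches from about 0.375 to 0.975 m from the base axis. Payload 3.8 kg.
Tool frame: the origin (TCP) lies midway between the tips of the shut fingers; the grasp point (between the pads) lies behind it (r.hold_point_z is the z of the grasp point in the tool frame, in m); z points along the fingers, y is the line along which they close (so a half turn about z gives the same grasp; the last joint's range is limited). The gripper opens to 88 mm and grips with 3 to 60 N. Pads are 18 mm wide; open, the fingers measure 123 mm over their backs; the gripper's body (75 mm by 187 mm) begins 45 mm behind the grasp point.
Start: joints at [1.118, 0.264, 1.604, -0, 1.274, -0.037], TCP at [0.273, 0.617, 0.239] pointing down, gripper open.
Joint ranges: [-2.63, 2.63], [-0.94, 2.18], [0.31, 2.57], [-1.31, 4.45], [0, 2.66], [-2.55, 2.55]. Speed limits (rad/s): [2.57, 2.57, 3.14, 3.14, 3.14, 3.14].

## Interface

Orientations are given as a unit quaternion [w, x, y, z].
In Python, from bench import r gives the robot as it stands.
- The arm moves only by the tool drive_tool, never from a script. Its argument "targets" is a list of rows, each an object of numbers: "tx", "ty", "tz": the shift along the tool's x, y, z in mm; "turn": the turn about the tool's z in rad. In form: [{"tx": .., "ty": .., "tz": .., "turn": ..}, ...]. A call has 1 to 20 rows; each row shifts and turns the commanded pose from where the row before left it, along the tool's axes as they then stand; what a row does not reach is not made up. A row lasts 1/12 s, in which the tool goes at most 41.7 mm and 7.16 degrees, less where a joint would pass 70% of its speed; a pose out of reach is approached as far as the arm can. A call with a gripper value outside its range is refused whole. "claw" is the opening, from 0 (shut) to 1 (fully open), set as the call begins (left out, the last holds). The fingers move at their own pace and stop on an object; "newtons" is the grip in N (left out, the last holds). Time passes only in rows, so rows that do not move let the fingers close. It gives the time, the measured TCP pose, the force, the opening and the grip force at its end, in the units of the state.
- r.observe(): the state, without advancing time (a new reading comes with each control period).
- r.get_image(name): name is "side" or "top" or "wrist"; returns the picture (480x640x3 uint8, blue, green, red); there is no depth.
- r.calibration(name): a dict with "camera_matrix" (3x3 intrinsics, pixels), "T" (4x4, takes a point from camera to world coordinates); the wrist camera has in their place "T_tool_cam" (4x4, takes a point from camera to tool coordinates, whose origin is the TCP and whose axes are the flange's). Camera axes: x right, y up, looking along -z (the intrinsics and any distortion apply to the point x, -y, -z); pixel columns grow to the right and rows downward; lengths in m; the calibration is good to about 2 mm. A picture is of the moment at which its call begins: read the wrist's pose just before it. calibration takes no time and is no camera call.
- r.close_job(): hands the job in; it is judged then, once.
The state is a dict: "time_s": time; "q": joint angles; "joint_velocities": joint speeds; "tau": joint torques, N m; "eef_pos": TCP position; "ee_rot": TCP orientation; "ft_force": force on the tool from outside, world axes, zero at the start; "moment": the same for the moment, N m; "finger_gap": opening from 0.0 (shut) to 1.0 (fully open); "gripper_force": force on a finger pad.
Only numpy, scipy, OpenCV 4.12 (cv2) and the standard library are available. Lean on these libraries where they do the work, as an engineer would, in place of code of your own. Each camera call takes 0.05 s, during which the arm holds its last target. There are 200 camera calls.

## Task

Lift the clear dust cover off the parts carousel and stand it gently upright on the bench clear of the carousel. Then turn the carousel gently until the open red cup of snap studs is at the front, in line with the green tab, and finish with the gripper still holding the turntable there so that it cannot swing while someone picks studs out. Leave the black tape roll, the pliers and the small carton where they lie.

Things in the scene. Friction and masses are not known exactly. Their poses are not given: they have to be found in the camera images.
- carousel: fixed base of the carousel: dark steel disc, 244 mm across (flange 6 mm high; raised disc 210 mm across, 11.5 mm high, under the turntable). Origin on its axis at bench height; its -x axis points to its front, where a green tab 36 mm wide sticks out 30 mm beyond the flange
- front_tab (a point): top of the green tab with a white line, on the base at its front, 135 mm from the axis; it does not turn
- pick_point (a point): point fixed to the base, 45 mm above the bench, 58 mm from the axis towards the green tab: the centre of the red cup belongs here
- turntable (a joint): angle of the turntable, positive anticlockwise seen from above; 0 (or a full turn) = red cup at the green tab. Starts between 0.9 and 5.4. It runs freely both ways on a light bearing with very little friction and stays where it is left
- platter: round plywood platter on the turntable, 200 mm across, top 24 mm above the bench; origin on the axis, -x axis points to the red cup. Four wells 58 mm from the axis, 90 degrees apart, hold (anticlockwise) the red cup, jar, orange spool, jar, all firmly seated; jars 60 mm across, tops 93 mm above the bench. Four upright black hand posts stand midway between the wells
- red_cup (a point): centre, half-way up, of the open red cup of snap studs, 64 mm across, 42 mm high, firmly seated on the platter and turning with it
- post_cw (a point): hand post next to the red cup, clockwise from it seen from above; point on its axis 12 mm below its top, 72 mm above the bench. All four posts are round, 14 mm thick, 60 mm tall, fixed upright on the platter 88 mm from the axis, at 45, 135, 225 and 315 degrees from the red cup; the platter is turned by them
- post_ccw (a point): hand post next to the red cup, anticlockwise from it seen from above; point on its axis 12 mm below its top, 72 mm above the bench
- cover: loose round clear dust cover, open below, 226 mm across at its grey rim, 100 mm high without knob, 0.2 to 0.45 kg; origin at the centre of its open underside. Stands on the base's flange, 6 mm above the bench, 3 mm play round the raised disc. Lifted 95 mm it clears the jars. The bench to the right (-y) of the carousel is free, with room for it 260 mm from the carousel's axis
- cover_knob (a point): centre of the cover's black round knob, 32 mm thick and 19 mm high at the grip, 24.5 mm above the cover's top (124.5 mm above its underside)
- nipper: blue-handled pliers, 148 mm long, 12 mm high, lying behind the free spot; origin under their middle; bystander
- tape_black: roll of black tape, 66 mm across, 18 mm high, lying at the front left; origin under its centre; bystander
- carton: small brown carton, 61 x 131 mm, 81 mm high, standing at the right; origin under its centre; bystander

How it is judged:
On the way, in this order (a step that is already met when the one before it is completed fails the run):
1. the cover stands upright on the bench, clear of the carousel and let go (horizontal distance between cover and carousel above 0.24 m and height (world z) of cover between -0.004 and 0.005 m and angle between cover's own z axis and vertical below 0.06 rad and linear speed of cover below 0.02 m/s and contact force between the fingers and cover below 0.1 N), for 0.2 s.
2. the red cup is at the front, in line with the green tab, and the fingers hold the turntable (horizontal distance between red_cup and pick_point below 0.008 m and contact force between the fingers and platter above 2 N), for 0.2 s.
At the end, for the whole second after the job is handed in: Through the last second: red cup centre within 8 mm of the pick point at the front, turntable still, fingers pressing on the platter or what it carries with over 2 N; the cover upright on the bench, untouched, its axis at least 240 mm from the carousel's (all of step 2 and velocity of joint turntable between -0.05 and 0.05 rad/s and horizontal distance between cover and carousel above 0.24 m and height (world z) of cover between -0.004 and 0.005 m and angle between cover's own z axis and vertical below 0.06 rad and linear speed of cover below 0.02 m/s and contact force between the arm and cover below 0.1 N); the arm keeps its last pose, push and grip.
It fails at once if the carousel is spun fast enough to throw studs out (over 4 rad/s) (velocity of joint turntable above 4 rad/s or velocity of joint turntable below -4 rad/s).
It fails at once if the cover is tipped over (angle between cover's own z axis and vertical above 0.6 rad).
It fails at once if the cover is dropped or banged down (moving at over 0.5 m/s within 30 mm of the bench) (height (world z) of cover below 0.03 m and linear speed of cover above 0.5 m/s).
It fails at once if the tape roll, the pliers or the carton is disturbed by more than 20 mm (distance of any of carton, tape_black, nipper from where it was at the start of the episode above 0.02 m).
It also fails if it takes over 58 s, if anything falls off the work surface, if the arm or the gripper's body presses on something with over 40 N, if the wrist force passes 120 N, or if a joint passes its speed limit or range.

## Working session

There is one attempt and no reset: what is moved stays moved. The work goes in short steps, Python scripts to look and compute and a tool call to move; the robot and the scene stay as the last step left them, time stands still between calls to the robot, and variables do not carry over. Pictures are saved under pics/ and viewed, at most 10 in all, crops included, and the job is handed in when it is done.

Besides the shell and the picture viewer there is one more tool, called after "Emit:" as name([rows], argument=value, ...), one row to a line, values as JSON. drive_tool: Moves the arm, as the interface text tells. Its arguments: {"type":"object","properties":{"targets":{"type":"array"},"claw":{"type":"number"},"newtons":{"type":"number"}},"required":["targets"]}

```bash
ls; mkdir -p pics; python3 - <<'E'
from bench import r
import cv2,numpy as np
np.set_printoptions(precision=4,suppress=True)
s=r.observe();print(s,r.hold_point_z)
for n in("top","side"):
    cv2.imwrite(f"pics/{n}0.png",r.get_image(n));c=r.calibration(n);print(n,c)
print(r.calibration("wrist"))
E
```

```text
pics
{'time_s': 0.0, 'q': array([ 1.1181,  0.2648,  1.6054, -0.    ,  1.2737, -0.0369]), 'joint_velocities': array([-0.0002, -0.0005, -0.0011, -0.0007, -0.0001,  0.0005]), 'tau': array([  0.0007, -50.2125, -35.6868,   0.0727,   0.0298,  -0.0002]), 'eef_pos': array([0.2724, 0.6168, 0.2374]), 'ee_rot': array([-0.0003,  0.2064,  0.9785, -0.0011]), 'ft_force': array([ 0.2545, -0.1028,  0.5064]), 'moment': array([-0.0422,  0.0175, -0.0174]), 'gripper_force': 0.0, 'finger_gap': 0.99831836714949} -0.0187
top {'camera_matrix': array([[465.5683,   0.    , 319.9063],
       [  0.    , 465.5683, 244.2151],
       [  0.    ,   0.    ,   1.    ]]), 'T': array([[-0.0016,  0.9861, -0.1661,  0.4065],
       [-0.9999,  0.0003,  0.0117,  0.0641],
       [ 0.0116,  0.1661,  0.986 ,  1.1901],
       [ 0.    ,  0.    ,  0.    ,  1.    ]])}
side {'camera_matrix': array([[437.6713,   0.    , 318.3074],
       [  0.    , 437.6713, 239.8306],
       [  0.    ,   0.    ,   1.    ]]), 'T': array([[ 0.9961, -0.0706,  0.0521,  0.6624],
       [ 0.0876,  0.8329, -0.5465, -0.5379],
       [-0.0048,  0.5489,  0.8359,  1.0194],
       [ 0.    ,  0.    ,  0.    ,  1.    ]])}
{'camera_matrix': array([[349.2512,   0.    , 318.7735],
       [  0.    , 349.2512, 241.8553],
       [  0.    ,   0.    ,   1.    ]]), 'T_tool_cam': array([[ 0.0005,  0.9653,  0.2613,  0.0661],
       [ 1.    , -0.0004, -0.0003,  0.0019],
       [-0.0001,  0.2613, -0.9653, -0.1466],
       [ 0.    ,  0.    ,  0.    ,  1.    ]])}
```

View pics/top0.png

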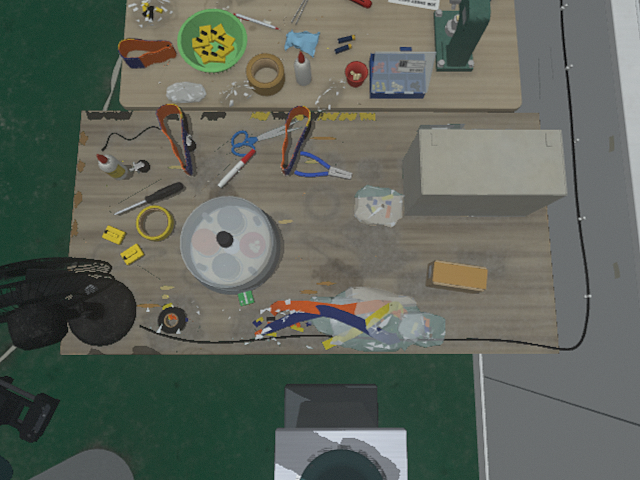

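View pics/side0.png

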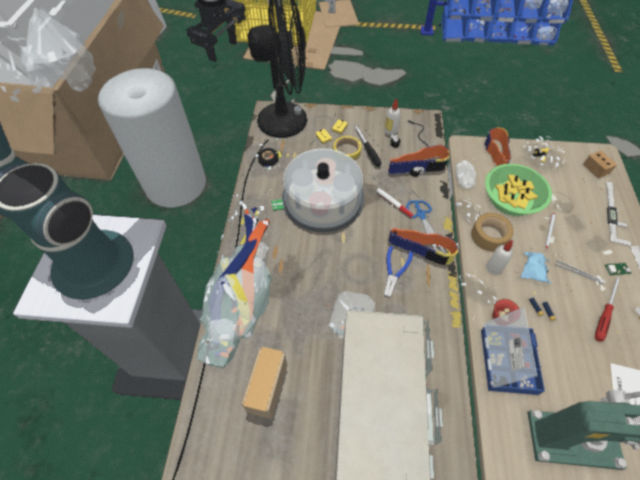

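The top view shows the cover at about (228,243), its knob at (225,240), the green tab at (247,297), the tape at (172,320), the pliers at (323,167) and the carton at (459,276). In the side view the knob is at (323,171). I'll enlarge both for precise readings.

```bash
cat > h.py <<'E'
import numpy as np,cv2
from bench import r
from scipy.spatial.transform import Rotation as R
np.set_printoptions(precision=4,suppress=True)
def pose():
    s=r.observe();q=s['ee_rot'];T=np.eye(4);T[:3,:3]=R.from_quat(np.r_[q[1:],q[0]]).as_matrix();T[:3,3]=s['eef_pos'];return T
def cam(n,P=None):
    c=r.calibration(n);return c['camera_matrix'],(c['T'] if n!='wrist' else (pose() if P is None else P)@c['T_tool_cam'])
def at(n,u,v,z,P=None):
    K,T=cam(n,P);d=T[:3,:3]@(np.linalg.solve(K,[u,v,1])*[1,-1,-1]);o=T[:3,3];return o+d*(z-o[2])/d[2]
def px(n,p,P=None):
    K,T=cam(n,P);c=T[:3,:3].T@(np.array(p)-T[:3,3]);q=K@(c*[1,-1,-1]);return q[:2]/q[2]
def totool(v): return pose()[:3,:3].T@np.array(v)*1000
E
python3 - <<'E'
from h import *
a=cv2.imread('pics/top0.png')[185:315,160:300];b=cv2.imread('pics/side0.png')[140:240,260:380]
cv2.imwrite('pics/ct.png',np.hstack([cv2.resize(a,(420*600//390-46,558-0)) if 0 else cv2.resize(a,None,fx=4,fy=4)[:520], ]))
for z in(.1305,.14):print('knob',at('top',225,240,z),at('side',323,171,z))
print('tab',at('top',247,297,.006),at('side',278,204,.006))
print('tape',at('top',172,320,.018),'nip',at('top',323,167,.012),'carton',at('top',459,271,.081))
E
```

```text
knob [0.5947 0.2704 0.1305] [0.6002 0.2666 0.1305]
knob [0.5931 0.2685 0.14  ] [0.6009 0.258  0.14  ]
tab [0.4706 0.2345 0.006 ] [0.4707 0.2398 0.006 ]
tape [0.4135 0.4167 0.018 ] nip [0.8117 0.0416 0.012 ] carton [ 0.5282 -0.283   0.081 ]
```

View pics/ct.png

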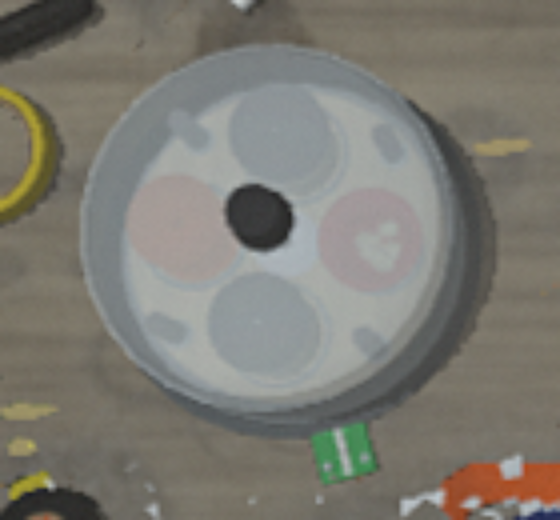

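Studs (white) sit in the right-hand disc at about (252.5,245), so that is the red cup. The knob is at (225,239) and the tab centre at (246.3,298.3). The cup points roughly to -y, about 1.3 rad anticlockwise from the tab. I'll go over the knob by an inner route, clear of the fan.

Emit:
drive_tool([
  {"tx": -22.7, "ty": -24.6},
  {"tx": -22.7, "ty": -24.6},
  {"tx": -22.7, "ty": -24.6},
  {"tx": -22.7, "ty": -24.6},
  {"tx": -22.7, "ty": -24.6},
  {"tx": -22.7, "ty": -24.6},
  {"tx": -22.7, "ty": -24.6},
  {"tx": -22.7, "ty": -24.6},
  {"tx": -22.7, "ty": -24.6},
  {"tx": -22.7, "ty": -24.6},
  {"tx": -30, "ty": 8.4},
  {"tx": -30, "ty": 8.4},
  {"tx": -30, "ty": 8.4},
  {"tx": -30, "ty": 8.4},
  {"tx": -30, "ty": 8.4},
  {"tx": -30, "ty": 8.4},
  {"tx": -30, "ty": 8.4},
  {},
  {},
], claw=1, newtons=25)

```text
schema error: expected keys tx, ty, tz, turn
```

```bash
python3 - <<'E'
from h import *
P=pose();im=r.get_image('wrist');print(P,r.observe()['time_s'],r.observe()['q'])
cv2.imwrite('pics/w1.png',im);np.save('P1.npy',P);print(px('wrist',[.597,.2685,.1305],P))
E
```

```text
[[-0.9148  0.4039 -0.0008  0.2724]
 [ 0.4039  0.9148 -0.0017  0.6169]
 [ 0.0001 -0.0019 -1.      0.2376]
 [ 0.      0.      0.      1.    ]] 0.15 [ 1.1181  0.2646  1.6051 -0.      1.2737 -0.0369]
[143.054  631.1315]
```

View pics/w1.png

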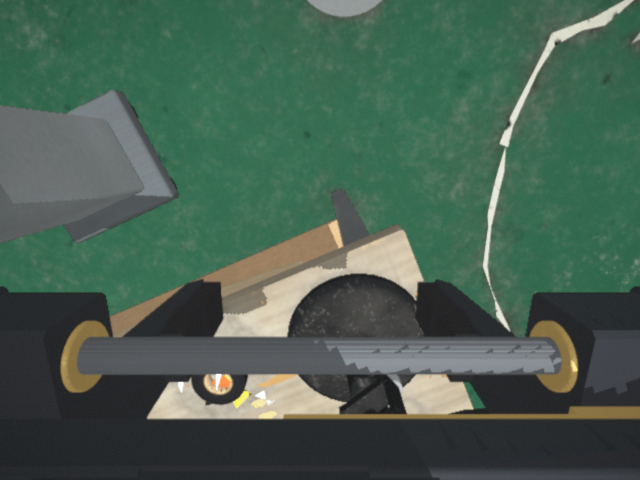

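The wrist view shows only the bench corner and the fan's round base at about (357,335). The camera looks towards the robot side. Rows need all four keys, so I'll send the move again and keep a bit further from the fan.

Emit:
drive_tool([
  {"tx": -18.8, "ty": -26.6, "tz": 0, "turn": 0},
  {"tx": -18.8, "ty": -26.6, "tz": 0, "turn": 0},
  {"tx": -18.8, "ty": -26.6, "tz": 0, "turn": 0},
  {"tx": -18.8, "ty": -26.6, "tz": 0, "turn": 0},
  {"tx": -18.8, "ty": -26.6, "tz": 0, "turn": 0},
  {"tx": -18.8, "ty": -26.6, "tz": 0, "turn": 0},
  {"tx": -18.8, "ty": -26.6, "tz": 0, "turn": 0},
  {"tx": -18.8, "ty": -26.6, "tz": 0, "turn": 0},
  {"tx": -18.8, "ty": -26.6, "tz": 0, "turn": 0},
  {"tx": -33.6, "ty": 6.5, "tz": 0, "turn": 0},
  {"tx": -33.6, "ty": 6.5, "tz": 0, "turn": 0},
  {"tx": -33.6, "ty": 6.5, "tz": 0, "turn": 0},
  {"tx": -33.6, "ty": 6.5, "tz": 0, "turn": 0},
  {"tx": -33.6, "ty": 6.5, "tz": 0, "turn": 0},
  {"tx": 0, "ty": 0, "tz": 0, "turn": 0},
  {"tx": 0, "ty": 0, "tz": 0, "turn": 0},
], claw=1, newtons=25)

```text
time_s: 1.48
eef_pos: [0.4985, 0.2912, 0.2379]
ee_rot: [-0.001, 0.208, 0.978, -0.0]
ft_force: [-0.7, 0.3, 0.1]
finger_gap: 1.003
gripper_force: 0.0
```

```bash
python3 - <<'E'
from h import *
P=pose();im=r.get_image('wrist');print(P,r.observe()['time_s'],r.observe()['q'])
t=r.get_image('top');s=r.get_image('side')
cv2.imwrite('pics/w2.png',im);cv2.imwrite('pics/t2.png',t);cv2.imwrite('pics/s2.png',s);np.save('P2.npy',P);print(px('wrist',[.597,.2685,.1305],P))
a=cv2.resize(t[200:310,150:290],None,fx=2.8,fy=2.8);b=cv2.resize(s[130:240,260:400],None,fx=2.8,fy=2.8)
a=np.hstack([a,b]);b=np.zeros((290,a.shape[1],3),np.uint8);w=cv2.resize(im,(386,290));b[:,:386]=w;cv2.imwrite('pics/m2.png',np.vstack([a[:308],b]))
E
```

```text
[[-0.9138  0.4062 -0.0014  0.4985]
 [ 0.4062  0.9138 -0.0005  0.2912]
 [ 0.001  -0.0011 -1.      0.2379]
 [ 0.      0.      0.      1.    ]] 1.5333 [ 0.4868  0.0804  1.8188  0.0004  1.2443 -0.667 ]
[339.8241 354.9656]
```

View pics/m2.png

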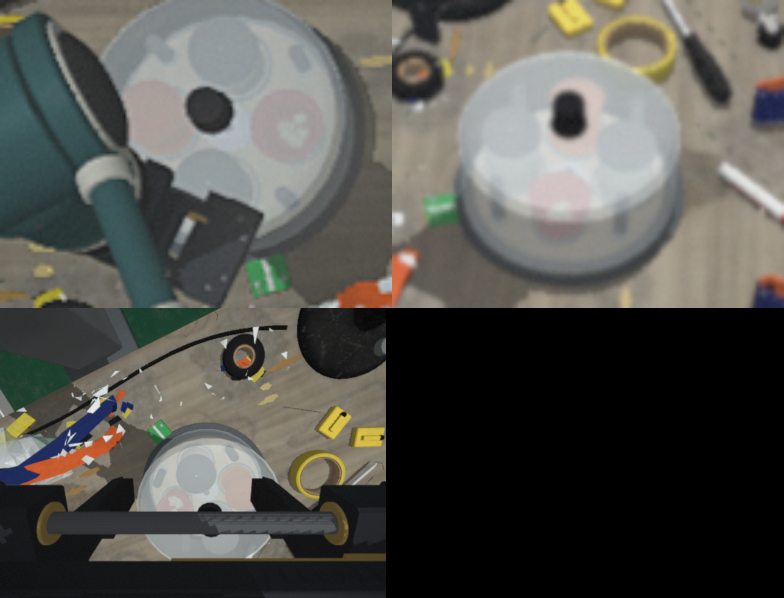

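In the crops the knob is at top (225,239), side (323.2,171) and wrist about (347,352). The tab is at (246.3,298). I'll triangulate these.

```bash
python3 - <<'E'
from h import *
from scipy.optimize import least_squares
P=np.load('P2.npy')
f=lambda p:np.r_[px('top',p)-[225,239.2],px('side',p)-[323.2,171.1]]
k=least_squares(f,[.6,.27,.13]);print(k.x,k.fun,at('wrist',347,352,.1305,P))
t=at('top',246.3,298.3,.006);print('tab',t,at('side',277.5,204.5,.006))
c=at('top',252.5,245,.06);print('cup',c)
for z in(.0135,):print(at('wrist',160*640/386,(430-308)*480/290,.006,P))
ax=k.x[:2];a=lambda p:np.degrees(np.arctan2(*(p[:2]-ax)[::-1]))
print(a(t),a(c),np.linalg.norm(t[:2]-ax),np.linalg.norm(c[:2]-ax)); print(totool(np.r_[.597,.2685,.112]-P[:3,3]))
E
```

```text
[0.5989 0.2723 0.123 ] [-0.1451 -0.4222 -0.4955  0.1746] [0.5968 0.275  0.1305]
tab [0.4674 0.2362 0.006 ] [0.4695 0.2378 0.006 ]
cup [0.5948 0.2163 0.06  ]
[0.4674 0.2432 0.006 ]
-164.6531550944906 -94.21762116221545 0.13644811616197913 0.056112273097636806
[-99.4111  19.0344 125.8051]
```

Emit:
drive_tool([
  {"tx": -24.5, "ty": 5.4, "tz": 0, "turn": 0},
  {"tx": -24.5, "ty": 5.4, "tz": 0, "turn": 0},
  {"tx": -24.5, "ty": 5.4, "tz": 0, "turn": 0},
  {"tx": -24.5, "ty": 5.4, "tz": 0, "turn": 0},
  {"tx": 0, "ty": 0, "tz": 20, "turn": 0},
  {"tx": 0, "ty": 0, "tz": 25, "turn": 0},
  {"tx": 0, "ty": 0, "tz": 25, "turn": 0},
  {"tx": 0, "ty": 0, "tz": 25, "turn": 0},
  {"tx": 0, "ty": 0, "tz": 20, "turn": 0},
  {"tx": 0, "ty": 0, "tz": 10, "turn": 0},
  {"tx": 0, "ty": 0, "tz": 0, "turn": 0},
  {"tx": 0, "ty": 0, "tz": 0, "turn": 0},
])

```text
time_s: 2.63
eef_pos: [0.5951, 0.2728, 0.1139]
ee_rot: [-0.0, 0.206, 0.979, -0.0]
ft_force: [0.0, 0.6, 1.0]
finger_gap: 1.0
gripper_force: 0.0
```

Emit:
drive_tool([
  {"tx": 0, "ty": 0, "tz": 0, "turn": 0},
  {"tx": 0, "ty": 0, "tz": 0, "turn": 0},
  {"tx": 0, "ty": 0, "tz": 0, "turn": 0},
  {"tx": 0, "ty": 0, "tz": 0, "turn": 0},
  {"tx": 0, "ty": 0, "tz": 0, "turn": 0},
  {"tx": 0, "ty": 0, "tz": 0, "turn": 0},
  {"tx": 0, "ty": 0, "tz": 0, "turn": 0},
  {"tx": 0, "ty": 0, "tz": 0, "turn": 0},
], claw=0.2, newtons=20)

```text
time_s: 3.3
eef_pos: [0.596, 0.2722, 0.1137]
ee_rot: [0.0, 0.206, 0.978, 0.0]
ft_force: [2.7, 3.7, -0.6]
finger_gap: 0.417
gripper_force: 1.7
```

Emit:
drive_tool([
  {"tx": 0, "ty": 0, "tz": 0, "turn": 0},
  {"tx": 0, "ty": 0, "tz": 0, "turn": 0},
  {"tx": 0, "ty": 0, "tz": 0, "turn": 0},
  {"tx": 0, "ty": 0, "tz": 0, "turn": 0},
  {"tx": 0, "ty": 0, "tz": 0, "turn": 0},
  {"tx": 0, "ty": 0, "tz": 0, "turn": 0},
])

```text
time_s: 3.8
eef_pos: [0.596, 0.2723, 0.1137]
ee_rot: [0.0, 0.206, 0.978, 0.0]
ft_force: [0.7, 3.3, -1.3]
finger_gap: 0.356
gripper_force: 20.0
```

Emit:
drive_tool([
  {"tx": 0, "ty": 0, "tz": -4, "turn": 0},
  {"tx": 0, "ty": 0, "tz": -8, "turn": 0},
  {"tx": 0, "ty": 0, "tz": -12, "turn": 0},
  {"tx": 0, "ty": 0, "tz": -14, "turn": 0},
  {"tx": 0, "ty": 0, "tz": -16, "turn": 0},
  {"tx": 0, "ty": 0, "tz": -16, "turn": 0},
  {"tx": 0, "ty": 0, "tz": -16, "turn": 0},
  {"tx": 0, "ty": 0, "tz": -14, "turn": 0},
  {"tx": 0, "ty": 0, "tz": -12, "turn": 0},
  {"tx": 0, "ty": 0, "tz": -6, "turn": 0},
  {"tx": 0, "ty": 0, "tz": 0, "turn": 0},
  {"tx": 0, "ty": 0, "tz": 0, "turn": 0},
], newtons=30)

```text
time_s: 4.8
eef_pos: [0.5959, 0.2721, 0.2319]
ee_rot: [0.0, 0.206, 0.978, 0.0]
ft_force: [-0.3, 0.4, -5.2]
finger_gap: 0.351
gripper_force: 30.0
```

```bash
python3 - <<'E'
from h import *
t=r.get_image('top');s=r.get_image('side');print(r.observe()['eef_pos'],r.observe()['ft_force'],px('top',[.6,.008,.05]),px('side',[.6,.008,.05]))
cv2.imwrite('pics/t3.png',t);cv2.imwrite('pics/s3.png',s)
a=np.hstack([cv2.resize(t[150:350,160:360],(400,400)),cv2.resize(s[120:320,240:440],(400,400))]);cv2.imwrite('pics/m3.png',a)
print(totool([0,-.262,0]))
E
```

```text
[0.5952 0.2719 0.2303] [ 0.0861 -0.4504 -4.9878] [337.0356 243.6333] [314.4669 268.5914]
[-105.8354 -239.6723    0.2358]
```

View pics/m3.png

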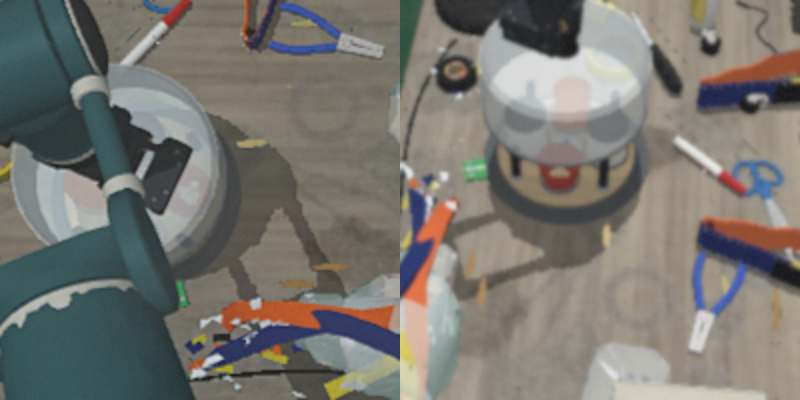

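The cover hangs upright and clear of the jars, and the spot to its right on the bench is free. I'll carry it 262 mm along -y.

Emit:
drive_tool([
  {"tx": -4, "ty": -9, "tz": 0, "turn": 0},
  {"tx": -7, "ty": -16, "tz": 0, "turn": 0},
  {"tx": -10, "ty": -23, "tz": 0, "turn": 0},
  {"tx": -12, "ty": -27, "tz": 0, "turn": 0},
  {"tx": -13, "ty": -29, "tz": 0, "turn": 0},
  {"tx": -13, "ty": -29, "tz": 0, "turn": 0},
  {"tx": -13, "ty": -29, "tz": 0, "turn": 0},
  {"tx": -12, "ty": -27, "tz": 0, "turn": 0},
  {"tx": -10, "ty": -23, "tz": 0, "turn": 0},
  {"tx": -7, "ty": -16, "tz": 0, "turn": 0},
  {"tx": -4, "ty": -9, "tz": 0, "turn": 0},
  {"tx": -1, "ty": -3, "tz": 0, "turn": 0},
  {"tx": 0, "ty": 0, "tz": 0, "turn": 0},
  {"tx": 0, "ty": 0, "tz": 0, "turn": 0},
])

```text
time_s: 6.07
eef_pos: [0.5957, 0.0104, 0.2313]
ee_rot: [-0.0, 0.206, 0.978, 0.0]
ft_force: [-0.7, 0.3, -4.7]
finger_gap: 0.35
gripper_force: 30.0
```

Emit:
drive_tool([
  {"tx": 0, "ty": 0, "tz": 6, "turn": 0},
  {"tx": 0, "ty": 0, "tz": 12, "turn": 0},
  {"tx": 0, "ty": 0, "tz": 16, "turn": 0},
  {"tx": 0, "ty": 0, "tz": 16, "turn": 0},
  {"tx": 0, "ty": 0, "tz": 16, "turn": 0},
  {"tx": 0, "ty": 0, "tz": 14, "turn": 0},
  {"tx": 0, "ty": 0, "tz": 12, "turn": 0},
  {"tx": 0, "ty": 0, "tz": 8, "turn": 0},
  {"tx": 0, "ty": 0, "tz": 6, "turn": 0},
  {"tx": 0, "ty": 0, "tz": 4, "turn": 0},
  {"tx": 0, "ty": 0, "tz": 3, "turn": 0},
  {"tx": 0, "ty": 0, "tz": 0, "turn": 0},
  {"tx": 0, "ty": 0, "tz": 0, "turn": 0},
])

```text
time_s: 7.15
eef_pos: [0.5964, 0.0098, 0.1192]
ee_rot: [0.0, 0.206, 0.978, 0.0]
ft_force: [-0.1, 0.1, -3.7]
finger_gap: 0.349
gripper_force: 30.0
```

Emit:
drive_tool([
  {"tx": 0, "ty": 0, "tz": 2, "turn": 0},
  {"tx": 0, "ty": 0, "tz": 2, "turn": 0},
  {"tx": 0, "ty": 0, "tz": 2, "turn": 0},
  {"tx": 0, "ty": 0, "tz": 2, "turn": 0},
  {"tx": 0, "ty": 0, "tz": 1.5, "turn": 0},
  {"tx": 0, "ty": 0, "tz": 1, "turn": 0},
  {"tx": 0, "ty": 0, "tz": 1, "turn": 0},
  {"tx": 0, "ty": 0, "tz": 0, "turn": 0},
  {"tx": 0, "ty": 0, "tz": 0, "turn": 0},
  {"tx": 0, "ty": 0, "tz": 0, "turn": 0},
])

```text
time_s: 7.98
eef_pos: [0.5958, 0.0098, 0.1077]
ee_rot: [-0.0, 0.206, 0.978, -0.0]
ft_force: [-4.6, -0.2, 2.3]
finger_gap: 0.353
gripper_force: 30.0
```

The bench now carries the weight (Fz went from -4 to +2 N). I'll release, let it settle and rise.

Emit:
drive_tool([
  {"tx": 0, "ty": 0, "tz": 0, "turn": 0},
  {"tx": 0, "ty": 0, "tz": 0, "turn": 0},
  {"tx": 0, "ty": 0, "tz": 0, "turn": 0},
  {"tx": 0, "ty": 0, "tz": 0, "turn": 0},
  {"tx": 0, "ty": 0, "tz": 0, "turn": 0},
  {"tx": 0, "ty": 0, "tz": 0, "turn": 0},
  {"tx": 0, "ty": 0, "tz": 0, "turn": 0},
  {"tx": 0, "ty": 0, "tz": 0, "turn": 0},
  {"tx": 0, "ty": 0, "tz": -10, "turn": 0},
  {"tx": 0, "ty": 0, "tz": -20, "turn": 0},
  {"tx": 0, "ty": 0, "tz": -30, "turn": 0},
  {"tx": 0, "ty": 0, "tz": -30, "turn": 0},
  {"tx": 0, "ty": 0, "tz": -30, "turn": 0},
  {"tx": 0, "ty": 0, "tz": -10, "turn": 0},
  {"tx": 0, "ty": 0, "tz": 0, "turn": 0},
  {"tx": 0, "ty": 0, "tz": 0, "turn": 0},
], claw=1)

```text
time_s: 9.32
eef_pos: [0.596, 0.0098, 0.2373]
ee_rot: [0.0, 0.206, 0.978, 0.0]
ft_force: [0.7, -0.1, 0.3]
finger_gap: 1.001
gripper_force: 0.0
```

```bash
python3 - <<'E'
from h import *
P=pose();im=r.get_image('wrist');t=r.get_image('top');s=r.get_image('side');print(P,r.observe()['time_s'],r.observe()['q'])
np.save('P4.npy',P);cv2.imwrite('pics/t4.png',t);cv2.imwrite('pics/s4.png',s);cv2.imwrite('pics/w4.png',im)
a=np.hstack([cv2.resize(t[185:305,165:365],(640,384))[:,:400],cv2.resize(s[130:330,260:460],(400,400))[:384]]);cv2.imwrite('pics/m4.png',a)
E
```

```text
[[-0.9148  0.4039  0.001   0.596 ]
 [ 0.4039  0.9148 -0.0001  0.0098]
 [-0.0009  0.0003 -1.      0.2373]
 [ 0.      0.      0.      1.    ]] 9.4667 [-0.0253  0.1185  1.7836 -0.      1.2439 -1.1803]
```

View pics/m4.png

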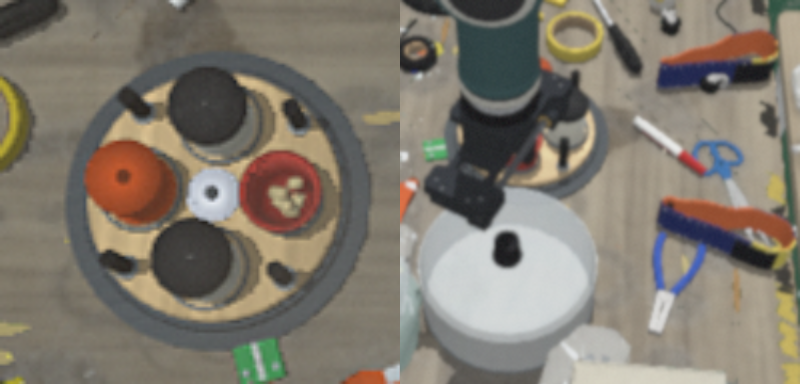

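The cover stands upright. The open cup with studs is at top pixel (253.1,245) at rim height. The post tops are at about (250,268), (198.1,266.3), (203.8,215) and (255.3,218.1). The hub is at (231.3,245).

```bash
python3 - <<'E'
from h import *
u=np.array([[272,266],[106,260],[124,96],[289,106]])/3.2+[165,185]
W=np.array([at('top',*p,.084) for p in u]);print(W)
ax=W[:,:2].mean(0);print('axis',ax,np.linalg.norm(W[:,:2]-ax,axis=1))
print('hub',at('top',231.3,245,.035))
c=at('top',253.1,245,.066);t=at('top',246.3,298.3,.006)
fl=[at('top',165+66/3.2,185+200/3.2,.006),at('top',165+372/3.2,185+200/3.2,.006),at('top',165+215/3.2,185+52/3.2,.006),at('top',165+210/3.2,185+350/3.2,.006)]
print('flange',(fl[0][1]+fl[1][1])/2,(fl[2][0]+fl[3][0])/2, fl)
for A in(ax,np.array([.597,.2715])):
    a=lambda p:np.degrees(np.arctan2(*(p[:2]-A)[::-1]))
    print('tab',a(t),np.linalg.norm(t[:2]-A),'cup',a(c),np.linalg.norm(c[:2]-A),'posts',[a(w) for w in W])
E
```

```text
[[0.5349 0.2178 0.084 ]
 [0.5394 0.3413 0.084 ]
 [0.6646 0.3329 0.084 ]
 [0.657  0.2077 0.084 ]]
axis [0.599  0.2749] [0.0859 0.0892 0.0876 0.0888]
hub [0.599  0.2728 0.035 ]
flange 0.27221724350096527 0.598513442622773 [array([0.5973, 0.3949, 0.006 ]), array([0.5973, 0.1496, 0.006 ]), array([0.7198, 0.2792, 0.006 ]), array([0.4773, 0.276 , 0.006 ])]
tab -163.58730460638495 0.1372177337264322 cup -94.85315884798757 0.06111049740846587 posts [np.float64(-138.26854025595276), np.float64(131.90206288052892), np.float64(41.453692648049824), np.float64(-49.20030435818042)]
tab -164.75076160250654 0.13436540032039793 cup -93.16595434312664 0.057548386683701915 posts [np.float64(-139.13010460431784), np.float64(129.51141794485187), np.float64(42.23952425411469), np.float64(-46.7454550263896)]
```

Cup, posts and tab agree: axis (0.598, 0.2725), tab at -164.4°, post_cw at -138.5°, so the table must turn about -70.6°. I'll grip post_cw tangentially. First I'll move over it and turn the tool.

Emit:
drive_tool([
  {"tx": 20.1, "ty": 23, "tz": 0, "turn": 0},
  {"tx": 20.1, "ty": 23, "tz": 0, "turn": 0},
  {"tx": 20.1, "ty": 23, "tz": 0, "turn": 0},
  {"tx": 20.1, "ty": 23, "tz": 0, "turn": 0},
  {"tx": 20.1, "ty": 23, "tz": 0, "turn": 0},
  {"tx": 20.1, "ty": 23, "tz": 0, "turn": 0},
  {"tx": 20.1, "ty": 23, "tz": 0, "turn": 0},
  {"tx": 0, "ty": 0, "tz": 0, "turn": -0.114},
  {"tx": 0, "ty": 0, "tz": 0, "turn": -0.114},
  {"tx": 0, "ty": 0, "tz": 0, "turn": -0.114},
  {"tx": 0, "ty": 0, "tz": 0, "turn": -0.114},
  {"tx": 0, "ty": 0, "tz": 0, "turn": -0.114},
  {"tx": 0, "ty": 0, "tz": 0, "turn": -0.114},
  {"tx": 0, "ty": 0, "tz": 0, "turn": -0.114},
  {"tx": 0, "ty": 0, "tz": 0, "turn": -0.114},
  {"tx": 0, "ty": 0, "tz": 0, "turn": -0.114},
  {"tx": 0, "ty": 0, "tz": 0, "turn": -0.114},
  {"tx": 0, "ty": 0, "tz": 0, "turn": 0},
  {"tx": 0, "ty": 0, "tz": 0, "turn": 0},
], claw=0.55)

```text
time_s: 11.05
eef_pos: [0.5314, 0.2136, 0.2353]
ee_rot: [-0.002, -0.353, 0.936, 0.0]
ft_force: [0.6, -0.8, 0.1]
finger_gap: 0.551
gripper_force: 0.0
```

```bash
python3 - <<'E'
from h import *
P=pose();im=r.get_image('wrist');t=r.get_image('top');s=r.get_image('side');print(P,r.observe()['time_s'],r.observe()['q'])
np.save('P5.npy',P)
def d(a):return np.r_[.598+.088*np.cos(np.radians(a)),.2725+.088*np.sin(np.radians(a)),.084]
for a in(-138.5,131.5,-48.5,41.5):
  p=d(a);print(a,p,px('wrist',p,P),px('side',p),px('top',p))
cv2.imwrite('pics/w5.png',im);cv2.imwrite('pics/s5.png',s)
a=np.hstack([cv2.resize(im,(400,300)),cv2.resize(s[140:260,250:410],(400,300))]);a=np.vstack([a,np.hstack([cv2.resize(t[185:305,165:325],(400,300)),np.zeros((300,400,3),np.uint8)])]);cv2.imwrite('pics/m5.png',a)
E
```

```text
[[-0.7511 -0.6602 -0.0031  0.5314]
 [-0.6602  0.7511 -0.0011  0.2136]
 [ 0.003   0.0012 -1.      0.2353]
 [ 0.      0.      0.      1.    ]] 11.2 [ 0.3387  0.0749  1.8277  0.      1.2405 -1.9542]
-138.5 [0.5321 0.2142 0.084 ] [318.3596 225.9109] [296.6009 195.2712] [251.48   269.3025]
131.5 [0.5397 0.3384 0.084 ] [412.4287 317.3082] [304.1313 162.0937] [199.3458 266.1454]
-48.5 [0.6563 0.2066 0.084 ] [224.8006 317.9603] [341.7113 200.433 ] [255.7811 218.3974]
41.5 [0.6639 0.3308 0.084 ] [318.897  397.4268] [346.8824 166.6979] [204.6034 215.2897]
```

View pics/m5.png

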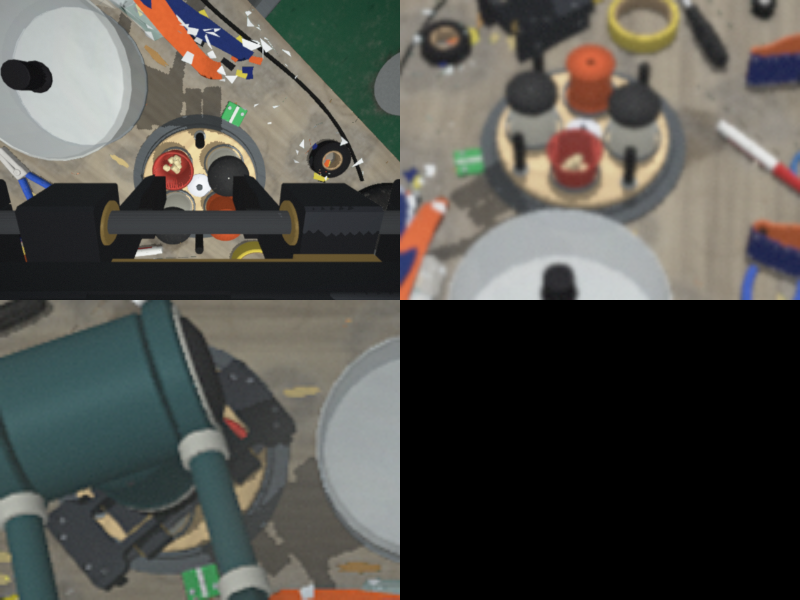

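Post_cw appears at wrist (320,224), and I predicted (318,226). So it lies right below the tool, between the finger lines. I'll descend and close gently.

Emit:
drive_tool([
  {"tx": 0, "ty": 0, "tz": 15, "turn": 0},
  {"tx": 0, "ty": 0, "tz": 25, "turn": 0},
  {"tx": 0, "ty": 0, "tz": 25, "turn": 0},
  {"tx": 0, "ty": 0, "tz": 25, "turn": 0},
  {"tx": 0, "ty": 0, "tz": 25, "turn": 0},
  {"tx": 0, "ty": 0, "tz": 22, "turn": 0},
  {"tx": 0, "ty": 0, "tz": 18, "turn": 0},
  {"tx": 0, "ty": 0, "tz": 14, "turn": 0},
  {"tx": 0, "ty": 0, "tz": 8, "turn": 0},
  {"tx": 0, "ty": 0, "tz": 4, "turn": 0},
  {"tx": 0, "ty": 0, "tz": 0, "turn": 0},
  {"tx": 0, "ty": 0, "tz": 0, "turn": 0},
])

```text
time_s: 12.2
eef_pos: [0.5328, 0.2141, 0.0568]
ee_rot: [0.0, -0.354, 0.935, -0.0]
ft_force: [0.0, 0.5, -0.7]
finger_gap: 0.551
gripper_force: 0.0
```

Emit:
drive_tool([
  {"tx": 0, "ty": 0, "tz": 0, "turn": 0},
  {"tx": 0, "ty": 0, "tz": 0, "turn": 0},
  {"tx": 0, "ty": 0, "tz": 0, "turn": 0},
  {"tx": 0, "ty": 0, "tz": 0, "turn": 0},
  {"tx": 0, "ty": 0, "tz": 0, "turn": 0},
  {"tx": 0, "ty": 0, "tz": 0, "turn": 0},
  {"tx": 0, "ty": 0, "tz": 0, "turn": 0},
  {"tx": 0, "ty": 0, "tz": 0, "turn": 0},
  {"tx": 0, "ty": 0, "tz": 0, "turn": 0},
  {"tx": 0, "ty": 0, "tz": 0, "turn": 0},
], claw=0, newtons=15)

```text
time_s: 13.03
eef_pos: [0.5324, 0.214, 0.0565]
ee_rot: [0.0, -0.354, 0.935, -0.0]
ft_force: [-1.3, -1.1, 3.1]
finger_gap: 0.153
gripper_force: 15.0
```

```bash
python3 - <<'E'
from h import *
P=pose();print(P,r.observe()['q'],r.observe()['finger_gap'])
print('tab by wrist',at('wrist',373,181,.006,np.load('P5.npy')))
E
```

```text
[[-0.749  -0.6625  0.0003  0.5324]
 [-0.6625  0.749   0.0001  0.214 ]
 [-0.0003 -0.0002 -1.      0.0565]
 [ 0.      0.      0.      1.    ]] [ 0.3387  0.2539  1.9822 -0.      0.9052 -1.9563] 0.15293907472774732
tab by wrist [0.4697 0.237  0.006 ]
```

The grip is good: 13.5 mm gap at radius 87.9 mm. Tool x points radially outward and y points clockwise along the tangent. I'll swing 1.02 rad clockwise along the arc, then check.

Emit:
drive_tool([
  {"tx": -0.02, "ty": 1.76, "tz": 0, "turn": 0.02},
  {"tx": -0.07, "ty": 3.52, "tz": 0, "turn": 0.04},
  {"tx": -0.16, "ty": 5.28, "tz": 0, "turn": 0.06},
  {"tx": -0.16, "ty": 5.28, "tz": 0, "turn": 0.06},
  {"tx": -0.16, "ty": 5.28, "tz": 0, "turn": 0.06},
  {"tx": -0.16, "ty": 5.28, "tz": 0, "turn": 0.06},
  {"tx": -0.16, "ty": 5.28, "tz": 0, "turn": 0.06},
  {"tx": -0.16, "ty": 5.28, "tz": 0, "turn": 0.06},
  {"tx": -0.16, "ty": 5.28, "tz": 0, "turn": 0.06},
  {"tx": -0.16, "ty": 5.28, "tz": 0, "turn": 0.06},
  {"tx": -0.16, "ty": 5.28, "tz": 0, "turn": 0.06},
  {"tx": -0.16, "ty": 5.28, "tz": 0, "turn": 0.06},
  {"tx": -0.16, "ty": 5.28, "tz": 0, "turn": 0.06},
  {"tx": -0.16, "ty": 5.28, "tz": 0, "turn": 0.06},
  {"tx": -0.16, "ty": 5.28, "tz": 0, "turn": 0.06},
  {"tx": -0.16, "ty": 5.28, "tz": 0, "turn": 0.06},
  {"tx": -0.16, "ty": 5.28, "tz": 0, "turn": 0.06},
  {"tx": -0.07, "ty": 3.52, "tz": 0, "turn": 0.04},
  {"tx": -0.02, "ty": 1.76, "tz": 0, "turn": 0.02},
  {"tx": 0, "ty": 0, "tz": 0, "turn": 0},
])

```text
time_s: 14.7
eef_pos: [0.5132, 0.299, 0.0565]
ee_rot: [-0.001, 0.148, 0.989, 0.0]
ft_force: [-3.9, 1.1, 5.9]
finger_gap: 0.146
gripper_force: 15.0
```

Emit:
drive_tool([
  {"tx": -0.02, "ty": 1.76, "tz": 0, "turn": 0.02},
  {"tx": -0.07, "ty": 3.52, "tz": 0, "turn": 0.04},
  {"tx": -0.11, "ty": 4.4, "tz": 0, "turn": 0.05},
  {"tx": -0.11, "ty": 4.4, "tz": 0, "turn": 0.05},
  {"tx": -0.04, "ty": 2.64, "tz": 0, "turn": 0.03},
  {"tx": -0.02, "ty": 1.76, "tz": 0, "turn": 0.02},
  {"tx": 0, "ty": 0, "tz": 0, "turn": 0},
  {"tx": 0, "ty": 0, "tz": 0, "turn": 0},
  {"tx": 0, "ty": 0, "tz": 0, "turn": 0},
])

```text
time_s: 15.45
eef_pos: [0.5202, 0.3161, 0.0565]
ee_rot: [-0.001, 0.251, 0.968, 0.001]
ft_force: [-4.2, 3.6, 5.7]
finger_gap: 0.149
gripper_force: 15.0
```

```bash
python3 - <<'E'
from h import *
P=pose();o=r.observe();im=r.get_image('wrist');t=r.get_image('top');s=r.get_image('side');np.save('P6.npy',P)
v=P[:2,3]-[.598,.2725];print(P[:3,3],np.degrees(np.arctan2(v[1],v[0])),np.linalg.norm(v),o['ft_force'],o['gripper_force'],o['time_s'])
for p in([.598+.058*np.cos(np.radians(195.6)),.2725+.058*np.sin(np.radians(195.6)),.066],):print(p,px('side',p),px('top',p),px('wrist',p,P))
a=np.hstack([cv2.resize(t[210:310,180:280],(400,400)),cv2.resize(s[140:240,260:360],(400,400))]);cv2.imwrite('pics/m6.png',a)
E
```

```text
[0.5202 0.3161 0.0565] 150.72277659189672 0.08922159986879276 [-4.1554  3.611   5.7102] 15.000139195472002 15.45
[np.float64(0.5421365711257358), np.float64(0.2569026504043146), 0.066] [302.1581 187.7981] [234.917  266.0236] [225.7972 402.2963]
```

View pics/m6.png

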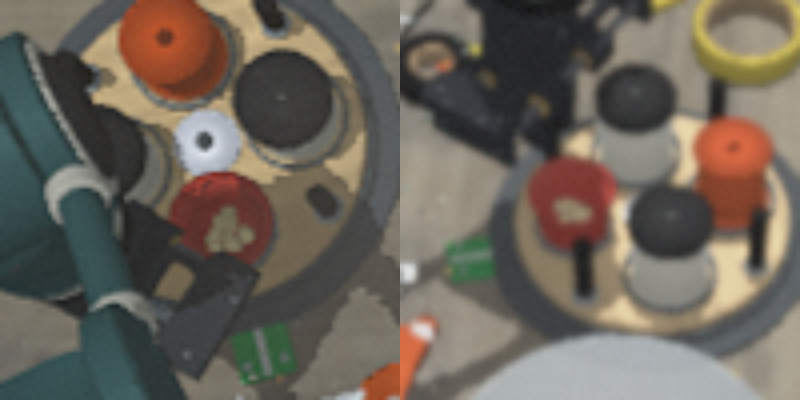

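Cup rim centre is at top (235.5,265.5) and side (302.8,187.5). Predicted for the pick point: (234.9,266.0) and (302.2,187.8), so it is within about 2 mm and held with 15 N.

```bash
python3 -c "
from bench import r
print(r.close_job())"
```

```text
the job is handed in; nothing more can be done
None
```

The cover stands upright on the bench to the right of the carousel. The red cup is at the green tab, within about 2 mm by the last images, with the gripper holding the post next to it at 15 N. The job is handed in, but it gave no verdict.

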